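# Test two spring feet at the marked height and reject the weak one

## Robot

A 6-joint arm with a two-finger parallel gripper is mounted at the origin on a cart in front of the work surface, level with it; the furniture and walls round the work are solid. World frame = base frame: x ahead of the robot, y to its left, z up, the work surface at z = 0. Lengths are in m, angles in rad, forces in N, time in s.
With the tool pointing down it reaches from about 0.35 to 0.85 m from the base axis. Payload 8.1 kg.
Tool frame: the origin (TCP) lies at the very end of the fingers, on their centre line; the grasp point (between the pads) lies 19 mm behind it; z points along the fingers, y is the line along which they close (so a half turn about z gives the same grasp; the last joint's range is limited). The gripper opens to 93 mm and grips with 3 to 60 N. Pads are 15 mm wide; open, the fingers measure 128 mm over their backs; the gripper's body (75 mm by 188 mm) begins 65 mm behind the grasp point.
Start: joints at [1.103, 0.13, 1.488, -0, 1.523, -0.085], TCP at [0.224, 0.557, 0.219] pointing down, gripper open.
Joint ranges: [-2.96, 2.96], [-0.89, 2.26], [0.02, 2.5], [-1.34, 4.48], [0, 2.73], [-2.66, 2.66]. Speed limits (rad/s): [2.39, 2.39, 2.79, 3.14, 3.14, 3.14].

## Interface

Orientations are given as a rotation vector (axis times angle).
In Python, from plant import robot gives the robot as it stands.
- The arm moves only by the tool play_rows, never from a script. Its argument "deltas" is one flat list of numbers, 5 for each row, row after row: the shift along the tool's x, y, z in mm, then the turn about the tool's z in degrees, then the finger opening in mm, from 0 to 93. A call has 1 to 10 rows; each row shifts and turns the commanded pose from where the row before left it, along the tool's axes as they then stand; what a row does not reach is not made up. A row lasts 1/12 s, in which the tool goes at most 41.7 mm and 7.16 degrees, less where a joint would pass 70% of its speed; a pose out of reach is approached as far as the arm can. A call with a gripper value outside its range is refused whole. The fingers move at their own pace and stop on an object; "newtons" is the grip in N (left out, the last holds). Time passes only in rows, so rows that do not move let the fingers close. It gives the time, the measured TCP pose, the force, the opening and the grip force at its end, in the units of the state.
- robot.read_state(): the state, without advancing time (a new reading comes with each control period).
- robot.read_camera(name): name is "scene" or "top" or "wrist"; returns a dict with "pixels" (420x560x3 uint8, blue, green, red), "mtx" (3x3 intrinsics, pixels), "eye" and "rotation" of the camera in the world. Camera axes: x right, y up, looking along -z (the intrinsics and any distortion apply to the point x, -y, -z); pixel columns grow to the right and rows downward; lengths in m; the calibration is good to about 2 mm. A picture is of the moment at which its call begins. There is no depth.
- robot.close_job(): hands the job in; it is judged then, once.
The state is a dict: "t": time; "q": joint angles; "dq": joint speeds; "joint_torque": joint torques, N m; "tool_pos": TCP position; "orientation": TCP orientation; "force": force on the tool from outside, world axes, zero at the start; "wrist_torque": the same for the moment, N m; "opening": finger opening in m; "gripper_force": force on a finger pad.
Only numpy, scipy, OpenCV 4.12 (cv2) and the standard library are available. Lean on these libraries where they do the work, as an engineer would, in place of code of your own. Each camera call takes 0.05 s, during which the arm holds its last target. There are 200 camera calls.

## Task

Two like spring feet of the parts feeder stand on the spring tester: press the left one (as seen from the robot) straight down until the top of its cap is level with the height mark, hold it there for a second while you read the force dial and let it up, then do the same with the right one, never pressing a spring well past the mark. Stand the spring that gave the lower reading upright in the plain grey reject tray. Push the other one back along its lane, without lifting it off the plate, until it stands against the rear stop, and leave the height mark and the things lying about as they are.

Things in the scene. Friction and masses are not known exactly. Their poses are not given: they have to be found in the camera images.
- tester: Spring tester, fixed, grey base 205 x 176 mm (x -90 to +115 mm); origin on the table top. x points away from the robot along the lanes, y left, z up. Its steel load plate, top at z = 40 mm, covers x -80 to +60, y +-80 mm and sinks 1 mm per 8 N. Two lanes at y = +45 (left) and -45 mm (right), each between two rails 5 mm high, 45 mm apart, from x = -72 mm to the rear stop
- station_left (a point): Point on the load plate's top on the axis of the left lane, 40 mm to the front of the tester's origin: a spring stands here at the start (within 5 mm), to be pressed here
- station_right (a point): The same point in the right lane
- stop (a point): Middle of the rear stop's front face, at the load plate's top, 45 mm behind the tester's origin: a bar 14 mm high across both lanes. A spring standing against it has its axis 20 mm in front of this face
- mark (a point): Height mark: centre of a collar (20 mm diameter) on a 10 mm post between the stations (post top at z = 102 mm), with flat arms 3 mm thick reaching 23.5 mm to either side, beside the caps (tips 21.5 mm from the lane axes). This point, mid thickness of the arms, is the marked height: 44 to 52 mm above the unloaded plate, different each time. Stiff; must stay
- dial_face (a point): Centre of the force dial, 76 mm diameter, behind the rear stop, tilted back; its top is 125 mm above the table. Marks every 2 N clockwise, long ones at 0 (at nine o'clock), 10 and 20 N
- needle (a joint): Angle of the dial's needle in rad, 0.15 rad per newton pressed on the load plate, growing clockwise; about 0 with both springs standing free
- spring_a: Spring foot, steel, 64 mm high free, about 0.12 kg: base cup 40 mm diameter, 14 mm high; coil 33 mm diameter; flat cap 34 mm diameter, 10 mm thick, that slides straight down at most 26 mm when pressed. Origin at the centre of its underside, z up. Looks just like spring_b, either may be the left one; one of the two is about a third weaker (0.6 against 0.95 N/mm, with 2 mm preload)
- spring_a_top (a point): Centre of the top of spring_a's cap. The cap may be gripped, fingers closing along the lane, and the spring lifted by it
- spring_b: Spring foot, steel, 64 mm high free, about 0.12 kg: base cup 40 mm diameter, 14 mm high; coil 33 mm diameter; flat cap 34 mm diameter, 10 mm thick, that slides straight down at most 26 mm when pressed. Origin at the centre of its underside, z up. Looks just like spring_a. A spring is pushed low, on its base cup; the coil is solid to the touch only up to 28 mm
- spring_b_top (a point): Centre of the top of spring_b's cap; may be gripped as the other
- reject_tray: Plain grey open tray 105 x 115 mm (x, y), 24 mm high, wall and floor 3 mm; origin at the centre of its underside; loose, 0.5 kg, to the left or to the right of the tester
- grease_tin: Round closed tin, 66 mm diameter, 34 mm high, on the other side of the tester from the tray; a bystander. Origin at the centre of its underside
- vee_block: Ground steel vee block, 45 x 44 x 34 mm, a bystander; origin under its centre
- screwdriver: Screwdriver 202 mm long, 29 mm thick, lying on the table, a bystander
There are look-alikes about, which are no part of the job. What is shaped like the spring_a but purple is not meant.

How it is judged:
By the outcome, as a careful person would: the job done as asked, in the order asked, and still so for the second after the job is handed in, with the robot touching nothing.
It also fails if it takes over 67 s, if anything falls off the work surface, if the arm or the gripper's body presses on something with over 40 N, if the wrist force passes 120 N, or if a joint passes its speed limit or range.

## Working session

There is one attempt and no reset: what is moved stays moved. The work goes in short steps, Python scripts to look and compute and a tool call to move; the robot and the scene stay as the last step left them, time stands still between calls to the robot, and variables do not carry over. Pictures are saved under pics/ and viewed, at most 10 in all, crops included, and the job is handed in when it is done.

Besides the shell and the picture viewer there is one more tool, called by a JSON object that holds its "name" and its "arguments", one argument or row to a line. play_rows: Moves the arm, as the interface text tells. Its arguments: {"type":"object","properties":{"deltas":{"type":"array"},"newtons":{"type":"number"}},"required":["deltas"]}

```bash
ls; mkdir -p pics; cat > h.py <<'E'
import numpy as np, cv2, pickle
from plant import robot
def shot(name,f):
    d=robot.read_camera(name); cv2.imwrite(f'pics/{f}.png',d['pixels']); pickle.dump(d,open(f'pics/{f}.pkl','wb')); return d
def load(f): return pickle.load(open(f'pics/{f}.pkl','rb'))
def ray(d,u,v):
    K=np.array(d['mtx']); p=np.linalg.solve(K,[u,v,1]); r=np.array(d['rotation'])@np.array([p[0],-p[1],-p[2]]); return np.array(d['eye']),r/np.linalg.norm(r)
def atz(d,u,v,z):
    e,r=ray(d,u,v); return e+r*(z-e[2])/r[2]
def tri(*obs):
    A=np.zeros((3,3));b=np.zeros(3)
    for d,u,v in obs:
        e,r=ray(d,u,v);P=np.eye(3)-np.outer(r,r);A+=P;b+=P@e
    return np.linalg.solve(A,b)
def proj(d,X):
    c=np.array(d['rotation']).T@(np.array(X)-d['eye']); p=np.array(d['mtx'])@np.array([c[0],-c[1],-c[2]]); return p[:2]/p[2]
E
python3 - <<'E'
from h import *
a=shot('scene','s0');b=shot('top','t0');c=shot('wrist','w0')
for d in(a,b,c):print({k:np.round(v,3).tolist() for k,v in d.items() if k!='pixels'})
cv2.imwrite('pics/st0.png',cv2.resize(np.vstack([a['pixels'],b['pixels']]),None,fx=.71,fy=.71))
print(robot.read_state())
E
```

```text
pics
{'mtx': [[464.333, 0.0, 270.47], [0.0, 464.333, 206.753], [0.0, 0.0, 1.0]], 'eye': [-0.234, -0.856, 0.607], 'rotation': [1.092, -0.401, -0.635]}
{'mtx': [[485.636, 0.0, 281.868], [0.0, 485.636, 208.841], [0.0, 0.0, 1.0]], 'eye': [0.312, -0.003, 1.202], 'rotation': [0.155, -0.149, -1.568]}
{'mtx': [[294.85, 0.0, 284.138], [0.0, 294.85, 213.737], [0.0, 0.0, 1.0]], 'eye': [0.159, 0.584, 0.383], 'rotation': [-0.227, -0.151, 1.181]}
{'t': 0.15, 'q': array([ 1.10262728e+00,  1.31013686e-01,  1.48902845e+00,  3.89129566e-05,
        1.52301922e+00, -8.53890836e-02]), 'dq': array([ 0.00091199, -0.00144795, -0.00490937, -0.00056426, -0.00147487,
        0.0023292 ]), 'joint_torque': array([ 3.89456727e-04, -5.60470390e+01, -4.92339098e+01,  7.68890977e-02,
        3.04313796e-02, -1.74547363e-04]), 'tool_pos': array([0.22385739, 0.55619365, 0.21781327]), 'orientation': array([-5.97524620e-01, -3.08379758e+00,  2.20223881e-03]), 'force': array([ 0.3817749 , -0.87501496, -0.12722074]), 'wrist_torque': array([ 0.05109961,  0.0161846 , -0.04759521]), 'gripper_force': 0.0, 'opening': 0.09294951591503169}
```

View pics/t0.png

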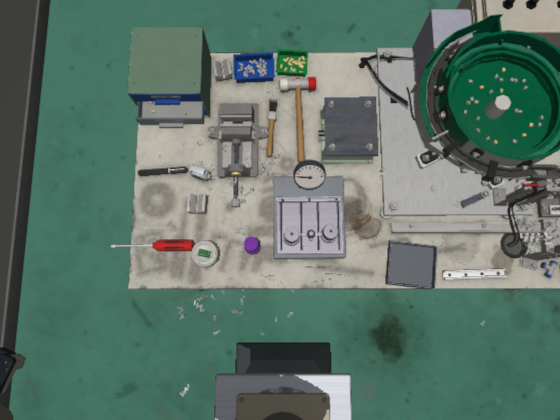

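View pics/s0.png

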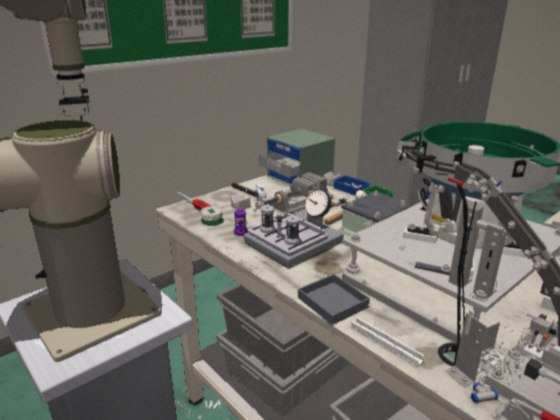

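Top view: springs at about (292,235) on the left and (331,233) on the right, with the mark's post between them at (311,234). The dial is at (309,175), the tray at (411,265), and the tin at (204,253). The scene view shows the same items. Possible mix-ups: the purple spring at top (252,245) is a look-alike and is excluded. The aluminium vee-like pieces at (198,203) and (222,69) are bystanders. The silver rail at (474,274) and the dark box at (349,128) are not the tray.

```bash
sed -i "s/d=robot.read_camera(name);/d=robot.read_camera(name); d['rotation']=cv2.Rodrigues(np.array(d['rotation'],float))[0];/" h.py
python3 - <<'E'
from h import *
for f in('s0','t0','w0'):
    d=load(f)
    if np.array(d['rotation']).size==3:d['rotation']=cv2.Rodrigues(np.array(d['rotation'],float))[0]
    pickle.dump(d,open(f'pics/{f}.pkl','wb'))
a,b=load('s0'),load('t0')
for n,u,v,z in(('L',292,235,.104),('R',331,233,.104),('post',311,234,.102),('tray',411,265,.024),('tin',204,253,.034),('purple',252,245,.06),('dial',309,175,.1)):print(n,atz(b,u,v,z).round(3))
A=cv2.resize(a['pixels'][165:325,225:385],(600,600),interpolation=cv2.INTER_CUBIC)
cv2.imwrite('pics/sc.png',A)
B=cv2.resize(b['pixels'][150:295,260:450],(786,600),interpolation=cv2.INTER_CUBIC)
cv2.imwrite('pics/tc.png',B)
E
```

```text
L [ 0.467 -0.022  0.104]
R [ 0.471 -0.111  0.104]
post [ 0.469 -0.065  0.102]
tray [ 0.404 -0.31   0.024]
tin [0.433 0.189 0.034]
purple [0.449 0.072 0.06 ]
dial [ 0.609 -0.063  0.1  ]
```

View pics/tc.png

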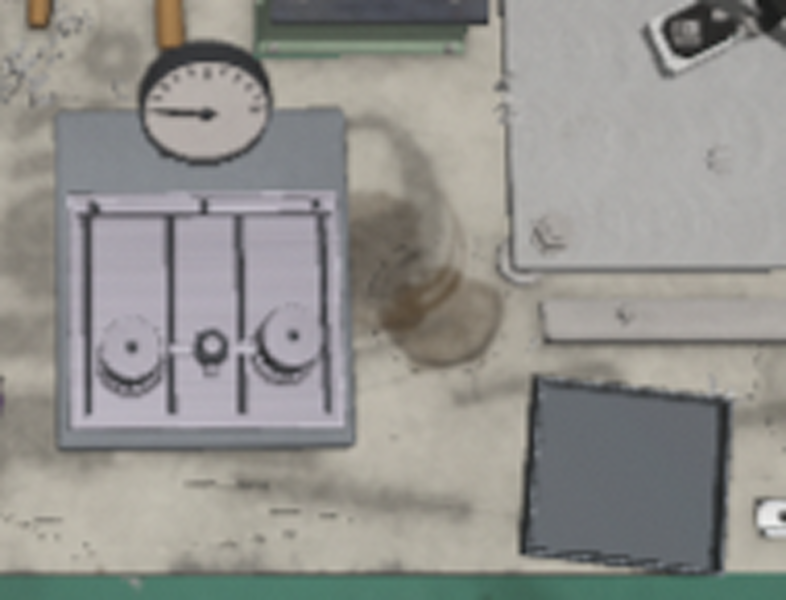

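View pics/sc.png

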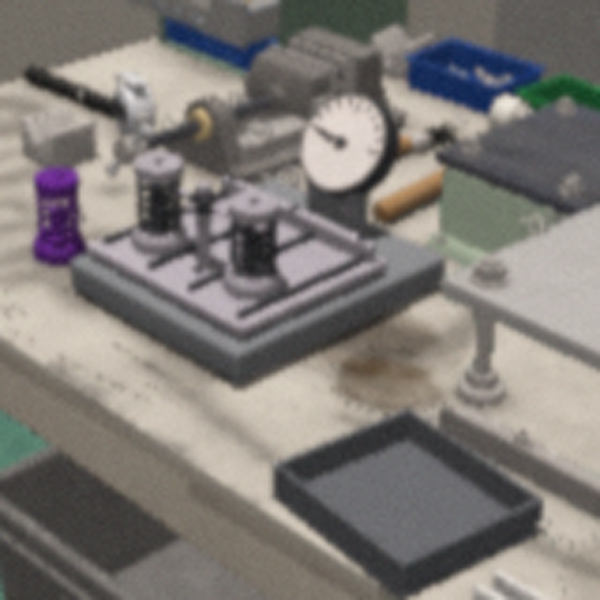

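The crops show the left cap at top (291.7,233.9) and scene (267.1,207.1), and the right cap at top (330.8,231) and scene (292.2,219.7). The mark's collar is between them, the needle sits at 9 o'clock, and the tray is plain and empty. The purple decoy is clearly apart, outside the tester.

```bash
cat >> h.py <<'E'
def T(u,v):return 260+u/4.137,150+v/4.137
def S(u,v):return 225+u/3.75,165+v/3.75
E
python3 - <<'E'
from h import *
a,b=load('s0'),load('t0')
for n,t,s in(('L',(131,347),(158,158)),('R',(293,335),(252,204)),('post',(210,346),(204,190))):print(n,tri((b,*T(*t)),(a,*S(*s))).round(4))
for n,p,q in(('r1',(88,212),(88,413)),('r2',(170,213),(171,413)),('r3',(240,213),(241,412)),('r4',(323,212),(328,412))):
    P,Q=atz(b,*T(*p),.045),atz(b,*T(*q),.045);d=P-Q;print(n,P.round(4),Q.round(4),np.degrees(np.arctan2(d[1],d[0])).round(2))
for z in(.04,):
  c=[atz(b,*T(*p),.03) for p in((55,110),(346,108),(354,445),(57,448))]; print(np.round(c,4).tolist(),np.mean(c,0).round(4))
c=[atz(b,*T(*p),.024) for p in((534,376),(729,398),(720,572),(521,553))];print('tray',np.round(c,4).tolist(),np.mean(c,0).round(4))
w=load('w0');print('wrist R',w['rotation'].round(3))
E
```

```text
L [ 0.47   -0.0218  0.1059]
R [ 0.4763 -0.111   0.1015]
post [ 0.4722 -0.0662  0.0966]
r1 [0.5579 0.0028 0.045 ] [0.4393 0.003  0.045 ] -0.1
r2 [ 0.5571 -0.0455  0.045 ] [ 0.4392 -0.0449  0.045 ] -0.27
r3 [ 0.557  -0.0867  0.045 ] [ 0.4397 -0.0853  0.045 ] -0.65
r4 [ 0.5575 -0.1355  0.045 ] [ 0.4395 -0.1355  0.045 ] 0.01
[[0.6239, 0.0226, 0.03], [0.6246, -0.1526, 0.03], [0.4219, -0.1519, 0.03], [0.4206, 0.0211, 0.03]] [ 0.5227 -0.0652  0.03  ]
tray [[0.4628, -0.2597, 0.024], [0.4495, -0.3736, 0.024], [0.3486, -0.3621, 0.024], [0.3597, -0.2476, 0.024]] [ 0.4052 -0.3108  0.024 ]
wrist R [[ 0.374 -0.897 -0.235]
 [ 0.928  0.361  0.096]
 [-0.002 -0.254  0.967]]
```

{"name": "play_rows", "arguments": {
  "deltas": [-24,-32,0,0,0,-24,-32,0,0,0,-24,-32,0,0,0,-24,-32,0,0,0,-24,-32,0,0,0,-24,-32,0,0,0,-24,-32,0,0,0,-24,-32,0,0,0,-24,-32,0,0,0,-24,-32,0,0,0],
  "newtons": 20
}}

```text
t: 0.98
tool_pos: [0.327, 0.1684, 0.2185]
orientation: [0.596, 3.084, 0.0]
force: [0.9, -0.1, 0.7]
opening: 0.0306
gripper_force: 0.0
```

{"name": "play_rows", "arguments": {
  "deltas": [-25,-36,0,0,0,-25,-36,0,0,0,-25,-36,0,0,0,-26,-34,0,0,0,0,0,0,6.8,0,0,0,0,6.8,0,0,0,0,6.8,0,0,0,0,6.8,0,0,0,0,6.8,0,0,0,0,6.8,0]
}}

```text
t: 1.82
tool_pos: [0.3659, 0.0079, 0.2184]
orientation: [-1.644, -2.677, 0.0]
force: [0.6, -0.4, 0.4]
opening: 0.0005
gripper_force: 0.0
```

{"name": "play_rows", "arguments": {
  "deltas": [0,0,37,6.8,0,0,0,37,6.8,0,0,0,37,6.8,0,0,0,37,6.9,0,0,0,0,0,0,0,0,0,0,0]
}}

```text
t: 2.32
tool_pos: [0.364, 0.0083, 0.0692]
orientation: [-2.215, -2.222, 0.005]
force: [-0.4, -0.4, 0.6]
opening: 0.0003
gripper_force: 0.0
```

```bash
python3 - <<'E'
from h import *
shot('wrist','w1')
E
```

{"name": "play_rows", "arguments": {
  "deltas": [-35,10,0,0,0,-35,10,0,0,0,-30,10,0,0,0,0,0,0,0,0,0,0,0,0,0]
}}

```text
t: 2.78
tool_pos: [0.3985, -0.094, 0.0739]
orientation: [2.219, 2.218, 0.003]
force: [-0.4, 0.8, 0.7]
opening: 0.0005
gripper_force: 0.0
```

```bash
python3 - <<'E'
from h import *
a=load('w1');b=shot('wrist','w2')
for f in(a,b):
  for X in((.472,-.0655,.102),(.47,-.0218,.104),(.4755,-.111,.104),(.472,-.042,.088),(.472,-.089,.088)):print(proj(f,X).round(),end=' ')
  print()
def crop(d,u,v,w,h,s):return cv2.resize(d['pixels'][v:v+h,u:u+w],None,fx=s,fy=s,interpolation=cv2.INTER_CUBIC)
g=load('w1')
p=proj(a,(.472,-.0655,.09)).astype(int);q=proj(b,(.472,-.0655,.09)).astype(int)
out=[]
for d,p in((a,p),(b,q)):
  u=int(np.clip(p[0]-130,0,300));v=int(np.clip(p[1]-65,0,285));print(u,v);out.append(crop(d,u,v,260,100,3))
cv2.imwrite('pics/w12.png',np.vstack(out)[:, :800]);print(out[0].shape)
E
```

```text
[477. 406.] [490. 342.] [472. 471.] [468. 353.] [456. 417.] 
[435. 228.] [445. 135.] [432. 312.] [427. 176.] [417. 261.] 
300 285
293 155
(300, 780, 3)
```

View pics/w12.png

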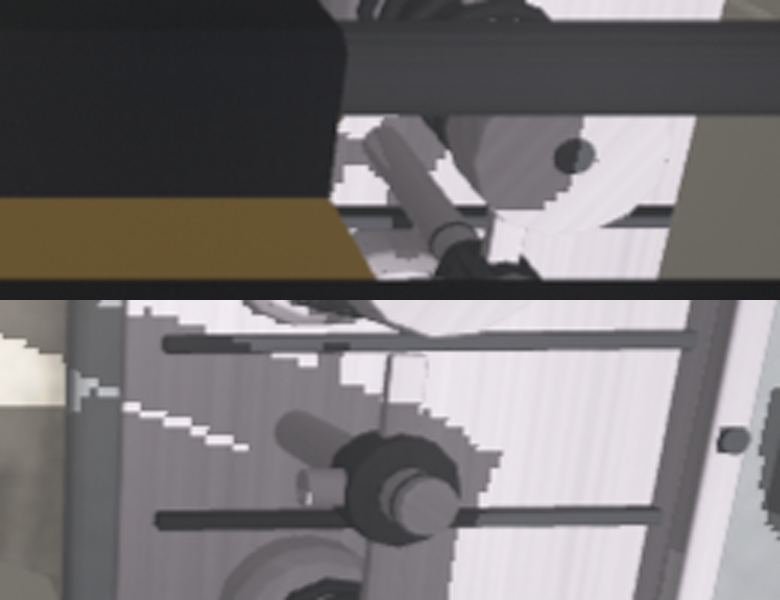

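In w2 (lower half) the collar is at image (427,218) and the left arm tip at about (429,173). In w1 most of the mark is hidden by the gripper, so I'll take a second oblique view from further right.

{"name": "play_rows", "arguments": {
  "deltas": [-32,0,0,0,0,-32,0,0,0,0,-32,0,0,0,0,0,0,0,0,0,0,0,0,0,0]
}}

```text
t: 3.25
tool_pos: [0.3966, -0.1884, 0.072]
orientation: [2.221, 2.22, 0.001]
force: [-1.0, 0.2, 0.3]
opening: 0.0008
gripper_force: 0.0
```

```bash
python3 - <<'E'
from h import *
a=load('w2');b=shot('wrist','w3')
for X in((.472,-.0655,.102),(.47,-.0218,.104),(.4755,-.111,.104),(.472,-.042,.088),(.472,-.089,.088)):print(proj(b,X).round(),end=' ')
out=[cv2.resize(d['pixels'][v:v+h,360:500],None,fx=s,fy=s,interpolation=cv2.INTER_CUBIC) for d,v,h,s in((a,120,210,2.85),(b,10,210,2.85))]
cv2.imwrite('pics/w23.png',np.hstack(out));print(out[0].shape)
E
```

```text
[472.   4.] [ 490. -140.] [466. 122.] [461. -46.] [445.  75.] (598, 399, 3)
```

View pics/w23.png

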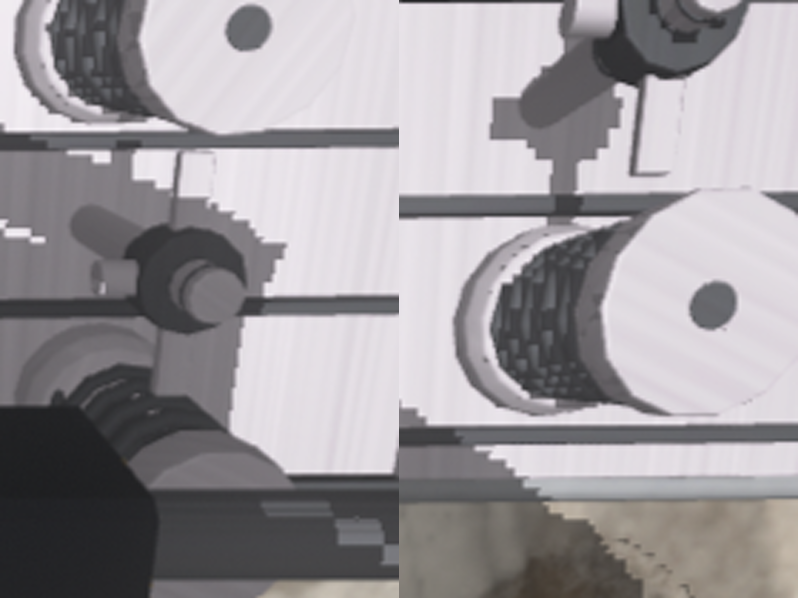

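w2 (left half): left arm tip at image (429.1,173.3), post top at (434.7,222.5), left cap hole at (447.0,129.8). w3 (right half): right arm tip at (450.2,70.7), right cap hole at (470.2,117.0).

```bash
python3 - <<'E'
from h import *
from scipy.optimize import least_squares
a,b,t=load('w2'),load('w3'),load('t0')
print(a['eye'],b['eye'])
L2=(429.1,173.3);R3=(450.2,70.7);P2=(434.7,222.5);P3=(469.8,10)
def f(p,full=0):
    x,y,z=p[:3];o=np.r_[p[3:5],0] if len(p)>3 else 0
    r=[proj(a,(x,y+.0235,z+.0015)+o)-L2,proj(b,(x,y-.0235,z+.0015)+o)-R3,proj(a,(x,y,.102)+o)-P2]
    return np.concatenate(r)
s=least_squares(f,[.472,-.065,.088]);print(s.x.round(4),s.fun.round(2))
for d,p in((a,(447,129.8)),(b,(470.2,117.))):print(atz(d,*p,.104).round(4))
print(tri((a,447.,129.8),(t,*T(131,347))).round(4),tri((b,470.2,117.),(t,*T(293,335))).round(4), tri((a,*P2),(t,*T(210,346))).round(4))
# single view: tip L with x,y of post at z=.102
P=atz(a,*P2,.102);print(P)
for z in np.arange(.084,.0941,.002):print(z,proj(a,(P[0],P[1]+.0235,z+.0015)).round(1),proj(b,(P[0],P[1]-.0235,z+.0015)).round(1))
E
```

```text
[ 0.39784617 -0.02216397  0.23894515] [ 0.39649558 -0.11677183  0.23710251]Traceback (most recent call last):
  File "<stdin>", line 10, in <module>
    return func(*args, **kwargs)
    vector_fun = VectorFunction(
        fun_wrapped,
    ...<6 lines>...
        workers=workers
    )
    self._update_fun()
    ~~~~~~~~~~~~~~~~^^
    self.f = self.fun_wrapped(xp_copy(self.x))
             ~~~~~~~~~~~~~~~~^^^^^^^^^^^^^^^^^
    return np.atleast_1d(self.fun(x))
                         ~~~~~~~~^^^
    return self.f(x, *self.args, **self.kwargs)
           ~~~~~~^^^^^^^^^^^^^^^^^^^^^^^^^^^^^^
  File "<stdin>", line 8, in f
TypeError: can only concatenate tuple (not "int") to tuple
```

{"name": "play_rows", "arguments": {
  "deltas": [30,0,0,0,0,15,0,0,0,0,0,0,0,0,0,0,0,0,0,0]
}}

```text
t: 3.63
tool_pos: [0.3963, -0.1413, 0.071]
orientation: [2.217, 2.225, 0.0]
force: [-0.2, 0.3, 0.0]
opening: 0.0004
gripper_force: 0.0
```

```bash
python3 - <<'E'
from h import *
b=shot('wrist','w4');print(robot.read_state()['tool_pos'])
for X in((.472,-.0655,.102),(.4755,-.111,.104),(.472,-.042,.088),(.472,-.089,.088)):print(proj(b,X).round(),end=' ')
cv2.imwrite('pics/w4c.png',cv2.resize(b['pixels'][40:240,360:520],None,fx=3,fy=3,interpolation=cv2.INTER_CUBIC))
E
```

```text
[ 0.3963618  -0.14205979  0.07104474]
[458. 127.] [453. 228.] [448.  75.] [435. 177.]
```

View pics/w4c.png

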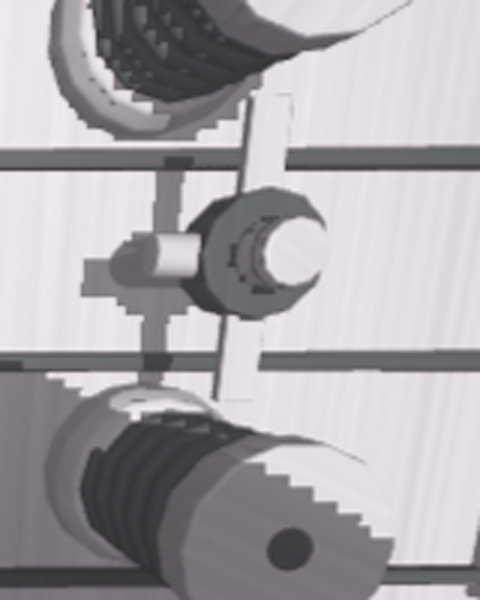

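w4: left arm tip at (451.0,71.7), right arm tip at (439.3,173.3), post top at (458.5,123.5), right cap hole at (456.7,222.7).

```bash
python3 - <<'E'
from h import *
from scipy.optimize import least_squares
a,b,c,t=load('w2'),load('w3'),load('w4'),load('t0')
O=[(a,'L',(429.1,173.3)),(b,'R',(450.2,70.7)),(a,'P',(434.7,222.5)),(c,'L',(451,71.7)),(c,'R',(439.3,173.3)),(c,'P',(458.5,123.5))]
def pt(k,x,y,z):return np.array({'L':(x,y+.0235,z+.0015),'R':(x,y-.0235,z+.0015),'P':(x,y,.102)}[k])
def run(O,n):
    def f(p):
        x,y,z=p[:3];oz=p[3] if n>3 else 0
        return np.concatenate([proj(d,pt(k,x,y,z)+[0,0,oz])-o for d,k,o in O])
    s=least_squares(f,[.472,-.065,.088]+[0]*(n-3),x_scale=.01);print(n,s.x.round(4),s.fun.round(1))
run(O,3);run(O,4);run(O[3:],3);run(O[3:],4);run([O[0],O[1],O[3],O[4]],3)
print('L',tri((a,447.,129.8),(t,*T(131,347))).round(4),atz(a,447,129.8,.104))
print('R',tri((b,470.2,117.),(c,456.7,222.7)).round(4),atz(b,470.2,117,.104),atz(c,456.7,222.7,.104))
E
```

```text
3 [ 0.4722 -0.0639  0.0887] [ 0.8  0.  -1.2 -0.9  0.9  2.2  0.8 -1.3 -1.5  0.7  0.2 -0.2]
4 [ 0.4736 -0.0639  0.0894 -0.003 ] [ 1.3 -0.6 -1.   0.2  0.6  0.4  1.  -0.3 -1.2  0.1 -0.6  0.1]
3 [ 0.4724 -0.064   0.0884] [ 0.8 -0.9 -1.5  0.9  0.6  0.1]
4 [ 0.4742 -0.0639  0.0889 -0.0035] [ 1.   0.1 -1.1 -0.2  0.   0.1]
3 [ 0.4734 -0.064   0.0868] [ 1.3 -0.3 -1.   0.2  1.  -0.2 -1.2  0.4]
L [ 0.4686 -0.0203  0.1076] [ 0.47049789 -0.01955733  0.104     ]
R [ 0.4776 -0.1087  0.103 ] [ 0.47692631 -0.10878239  0.104     ] [ 0.47698569 -0.10842916  0.104     ]
```

```bash
python3 - <<'E'
from h import *
from scipy.optimize import least_squares
a,b,c=load('w2'),load('w3'),load('w4')
O=[(a,'L',(429.1,173.3)),(b,'R',(450.2,70.7)),(a,'P',(434.7,222.5)),(c,'L',(451,71.7)),(c,'R',(439.3,173.3)),(c,'P',(458.5,123.5)),(b,'C',(470.2,117.)),(c,'C',(456.7,222.7))]
def run(O,w,oz=1):
    def f(p):
        x,y,z,o,th,cx,cy=p; o=o*oz
        q={'L':(x-.0235*th,y+.0235,z+.0015),'R':(x+.0235*th,y-.0235,z+.0015),'P':(x,y,.102),'C':(cx,cy,.104)}
        return np.concatenate([proj(d,np.array(q[k])+[0,0,o])-u for d,k,u in O])
    s=least_squares(f,[.472,-.065,.088,0,0,.476,-.109],x_scale=.01);J=s.jac;print(s.x.round(4),s.fun.round(1),'sd z',np.sqrt(np.linalg.pinv(J.T@J)[2,2]).round(5))
run(O,0);run(O,0,0);run(O[3:6],0);run(O[3:6],0,0)
E
```

```text
[ 0.4734 -0.0639  0.0893 -0.0025  0.0228  0.4785 -0.1089] [ 0.2 -0.5  0.1  0.   0.6  0.7 -0.2 -0.4 -0.2  0.2 -0.5  0.1  0.   0.5
  0.  -0.6] sd z 0.00072
[ 0.4722 -0.0639  0.0887 -0.      0.0223  0.477  -0.1086] [-0.2  0.  -0.1 -0.9  0.9  2.2 -0.4 -1.3 -0.5  0.7  0.2 -0.2  0.1 -0.4
 -0.1  0.4] sd z 0.00067
[ 0.474  -0.0639  0.089  -0.0032  0.0215  0.476  -0.109 ] [-0.  -0.  -0.  -0.   0.   0.1] sd z 0.00099
[ 0.4724 -0.064   0.0886  0.0053  0.0231  0.476  -0.109 ] [-0.3 -0.9 -0.3  0.9  0.6  0.1] sd z 0.00092
```

Mark is at z ≈ 0.089, about 49 mm above the plate. Now I'll move over the left spring.

{"name": "play_rows", "arguments": {
  "deltas": [0,0,-30,0,0,0,0,-30,0,0,30,18,0,0,0,30,18,0,0,0,30,19,0,0,0,31,19,0,0,0,0,0,0,0,0,0,0,10,0,0,0,0,10,0,0,0,0,0,0,0]
}}

```text
t: 4.52
tool_pos: [0.4679, -0.0226, 0.1076]
orientation: [-2.22, -2.218, 0.005]
force: [-1.3, 0.5, -0.7]
opening: 0.0009
gripper_force: 0.0
```

```bash
python3 - <<'E'
from h import *
s=robot.read_state();print(s['t'],s['tool_pos'],s['force'])
E
```

```text
4.5167 [ 0.46790067 -0.02259507  0.1075522 ] [-1.27093379  0.46926453 -0.74863821]
```

{"name": "play_rows", "arguments": {
  "deltas": [2,2,2,0,0,0,0,2,0,0,0,0,1,0,0,0,0,0,0,0,0,0,0,0,0,0,0,0,0,0]
}}

```text
t: 5.02
tool_pos: [0.4723, -0.0202, 0.106]
orientation: [2.222, 2.22, 0.0]
force: [-0.2, 0.3, 0.1]
opening: 0.0007
gripper_force: 0.0
```

{"name": "play_rows", "arguments": {
  "deltas": [0,0,2,0,0,0,0,2,0,0,0,0,1,0,0,0,0,0,0,0,0,0,0,0,0,0,0,0,0,0]
}}

```text
t: 5.52
tool_pos: [0.4724, -0.02, 0.101]
orientation: [2.222, 2.22, 0.001]
force: [1.2, 0.1, 2.1]
opening: 0.0005
gripper_force: 1.3
```

{"name": "play_rows", "arguments": {
  "deltas": [0,0,2,0,0,0,0,2,0,0,0,0,2,0,0,0,0,1,0,0,0,0,0,0,0,0,0,0,0,0,0,0,0,0,0]
}}

```text
t: 6.1
tool_pos: [0.4726, -0.0201, 0.094]
orientation: [2.221, 2.22, 0.001]
force: [1.6, -0.4, 6.0]
opening: 0.0006
gripper_force: 3.2
```

```bash
python3 - <<'E'
from h import *
a=shot('wrist','pL1');b=shot('top','pLt1');s=robot.read_state();print(s['tool_pos'],s['force'])
c=shot('scene','pLs1')
E
```

```text
[ 0.47255603 -0.020075    0.09403896] [0.83022217 0.00909231 6.5422468 ]
```

{"name": "play_rows", "arguments": {
  "deltas": [0,0,2,0,0,0,0,2,0,0,0,0,1,0,0,0,0,0,0,0,0,0,0,0,0]
}}

```text
t: 6.67
tool_pos: [0.4726, -0.0201, 0.0893]
orientation: [2.221, 2.22, 0.001]
force: [-0.8, -0.1, 9.5]
opening: 0.0003
gripper_force: 4.6
```

```bash
python3 - <<'E'
from h import *
a=shot('wrist','pL2');b=shot('top','pLt2');c=shot('scene','pLs2');s=robot.read_state();print(s['t'],s['tool_pos'],s['force'])
M=(.473,-.064,.089);print(proj(a,M),proj(b,(.609,-.063,.1)),proj(c,(.47,-.04,.089)),proj(c,(.6,-.064,.1)))
A=a['pixels'][170:420,180:430];d=b['pixels'][150:200,284:334];e=c['pixels'][165:245,240:340]
cv2.imwrite('pics/pL2c.png',np.hstack([cv2.resize(A,(400,400)),np.vstack([cv2.resize(d,(400,400),interpolation=2)]) ]))
cv2.imwrite('pics/pL2v.png',np.vstack([np.hstack([cv2.resize(A,(320,320)),cv2.resize(d,(320,320),interpolation=2)]),np.hstack([cv2.resize(e,(320,256),interpolation=2),np.zeros((256,320,3),np.uint8)])]))
E
```

```text
6.8167 [ 0.47259458 -0.02008734  0.08933733] [-1.10514298 -1.10726115  8.26711712]
[284.46054723 322.42396501] [309.17210395 174.94404616] [271.29366645 215.3580568 ] [313.57210032 200.74156229]
```

View pics/pL2v.png

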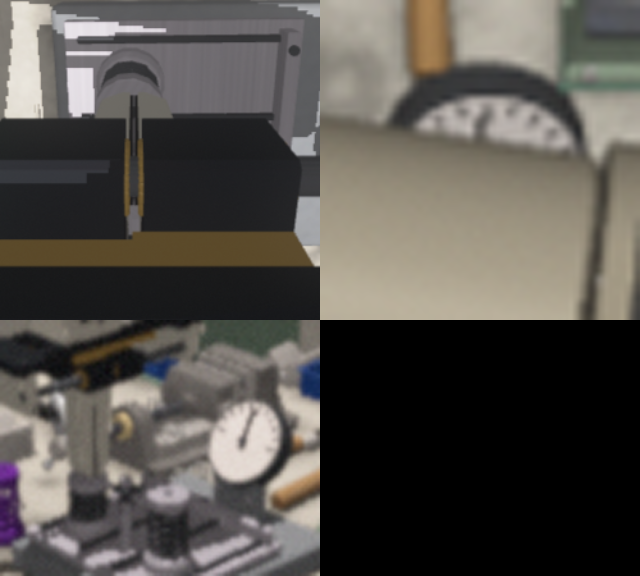

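While pressed, the left spring's needle stands near 12 o'clock, about 9 N. This matches the wrist force of 8.3–9.5 N, and the cap looks level with the collar arms. I'll hold, then release and go to the right spring.

{"name": "play_rows", "arguments": {
  "deltas": [0,0,0,0,0,0,0,0,0,0,0,0,0,0,0,0,0,0,0,0,0,0,0,0,0,0,0,0,0,0,0,0,0,0,0,0,0,0,0,0,0,0,0,0,0,0,0,0,0,0]
}}

```text
t: 7.65
tool_pos: [0.4726, -0.0201, 0.0894]
orientation: [2.221, 2.22, 0.001]
force: [-0.6, -0.3, 9.6]
opening: 0.0004
gripper_force: 4.5
```

```bash
python3 - <<'E'
from h import *
shot('scene','pLs3');s=robot.read_state();print(s['t'],s['tool_pos'],s['force'])
E
```

```text
7.7 [ 0.47256302 -0.02010643  0.0893045 ] [-0.5008154  -0.26420369  9.01465799]
```

{"name": "play_rows", "arguments": {
  "deltas": [0,0,0,0,0,0,0,0,0,0,0,0,0,0,0,0,0,-5,0,0,0,0,-10,0,0,0,0,-20,0,0,0,0,0,0,0,-30,1,0,0,0,-30,2,0,0,0,-29,2,0,0,0]
}}

```text
t: 8.53
tool_pos: [0.4764, -0.1095, 0.1228]
orientation: [-2.219, -2.222, 0.001]
force: [-0.2, -0.4, -0.0]
opening: 0.0005
gripper_force: 0.0
```

{"name": "play_rows", "arguments": {
  "deltas": [0,0,0,0,0,0,0,0,0,0,0,0,5,0,0,0,0,5,0,0,0,0,4,0,0,0,0,0,0,0,0,0,0,0,0]
}}

```text
t: 9.12
tool_pos: [0.4766, -0.1082, 0.109]
orientation: [-2.22, -2.221, 0.001]
force: [-0.3, -0.3, 0.2]
opening: 0.0007
gripper_force: 0.0
```

{"name": "play_rows", "arguments": {
  "deltas": [-1,0,4,0,0,0,0,3,0,0,0,0,2,0,0,0,0,2,0,0,0,0,2,0,0,0,0,2,0,0,0,0,0,0,0,0,0,0,0,0,0,0,0,0,0]
}}

```text
t: 9.87
tool_pos: [0.4777, -0.1101, 0.0957]
orientation: [2.221, 2.22, 0.001]
force: [-2.3, 2.1, 9.1]
opening: 0.0002
gripper_force: 4.3
```

{"name": "play_rows", "arguments": {
  "deltas": [0,0,2,0,0,0,0,1.5,0,0,0,0,1,0,0,0,0,0,0,0,0,0,0,0,0,0,0,0,0,0]
}}

```text
t: 10.37
tool_pos: [0.4778, -0.1101, 0.0916]
orientation: [2.221, 2.22, 0.001]
force: [-3.8, 1.8, 12.8]
opening: 0.0006
gripper_force: 6.1
```

{"name": "play_rows", "arguments": {
  "deltas": [0,0,1.3,0,0,0,0,1,0,0,0,0,0,0,0,0,0,0,0,0,0,0,0,0,0,0,0,0,0,0,0,0,0,0,0,0,0,0,0,0,0,0,0,0,0,0,0,0,0,0]
}}

```text
t: 11.2
tool_pos: [0.4779, -0.1102, 0.0896]
orientation: [2.221, 2.22, 0.002]
force: [-3.1, 1.8, 14.0]
opening: 0.0003
gripper_force: 6.9
```

```bash
python3 - <<'E'
from h import *
c=shot('scene','pRs');s=robot.read_state();print(s['t'],s['tool_pos'],s['force'])
o=load('pLs3')
f=lambda d:np.vstack([cv2.resize(d['pixels'][180:225,295:340],(390,390),interpolation=2),cv2.resize(d['pixels'][200:225,250:310],(390,162),interpolation=2)])
cv2.imwrite('pics/dials.png',np.hstack([f(o),f(c)]))
E
```

```text
11.25 [ 0.47790244 -0.11015385  0.08956006] [-3.44159988  1.947535   14.60124506]
```

View pics/dials.png

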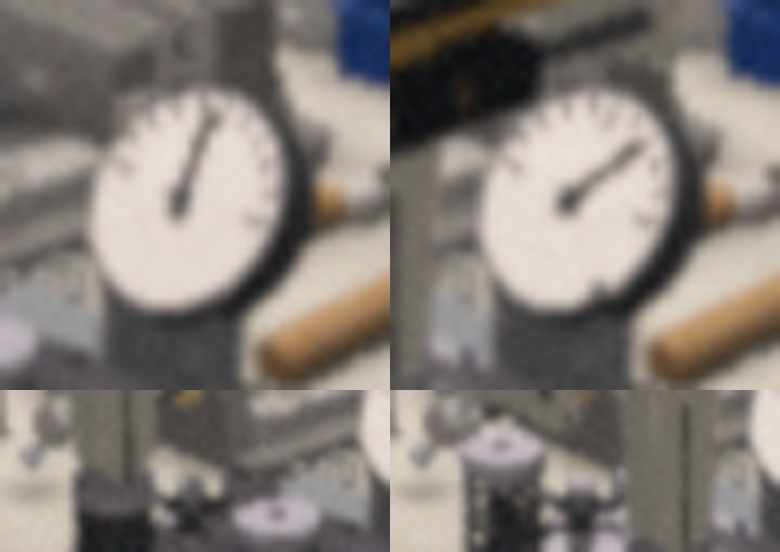

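The left needle is just short of the 10 N mark, about 9.5 N; the right reads about 14 N. The left spring is the weaker one, so it goes to the tray. Both caps look level with the arms. Finish the hold, release, and move over to grip the left cap.

{"name": "play_rows", "arguments": {
  "deltas": [0,0,0.3,0,0,0,0,0,0,0,0,0,0,0,0,0,0,0,0,0,0,0,0,0,0,0,0,-5,0,0,0,0,-10,0,0,0,0,-22,0,0,0,0,-10,0,60,0,0,0,0,60]
}}

```text
t: 12.08
tool_pos: [0.4788, -0.1106, 0.1372]
orientation: [2.219, 2.218, 0.003]
force: [0.7, 0.2, 0.7]
opening: 0.0096
gripper_force: 0.0
```

{"name": "play_rows", "arguments": {
  "deltas": [30,-2,0,0,60,30,-2,0,0,60,30,-2,0,0,60,0,0,0,0,60,0,0,0,0,60,0,0,0,0,60]
}}

```text
t: 12.58
tool_pos: [0.4708, -0.0202, 0.1337]
orientation: [-2.221, -2.222, 0.001]
force: [0.7, -0.5, 0.0]
opening: 0.0493
gripper_force: 0.0
```

{"name": "play_rows", "arguments": {
  "deltas": [0,0,10,0,60,0,0,10,0,60,0,0,15,0,60,0,0,12,0,60,0,0,6,0,60,0,0,0,0,60,0,0,0,0,60]
}}

```text
t: 13.17
tool_pos: [0.4706, -0.0202, 0.0809]
orientation: [-2.222, -2.22, 0.001]
force: [0.3, -0.1, 0.1]
opening: 0.0596
gripper_force: 0.0
```

{"name": "play_rows", "arguments": {
  "deltas": [0,0,0,0,25,0,0,0,0,25,0,0,0,0,25,0,0,0,0,25,0,0,0,0,25,0,0,0,0,25,0,0,0,0,25],
  "newtons": 20
}}

```text
t: 13.75
tool_pos: [0.4713, -0.02, 0.0818]
orientation: [2.222, 2.221, 0.0]
force: [0.8, -0.0, 1.1]
opening: 0.0322
gripper_force: 20.0
```

{"name": "play_rows", "arguments": {
  "deltas": [0,0,-5,0,25,0,0,-10,0,25,0,0,-15,0,25,0,0,-20,0,25,0,0,-20,0,25,0,0,-15,0,25,0,0,-10,0,25,0,0,0,0,25]
}}

```text
t: 14.42
tool_pos: [0.4727, -0.0202, 0.1797]
orientation: [2.219, 2.218, 0.004]
force: [-0.3, -0.2, -1.7]
opening: 0.0319
gripper_force: 20.0
```

```bash
python3 - <<'E'
from h import *
c=shot('wrist','g1');d=shot('scene','g1s');s=robot.read_state();print(s['tool_pos'],s['force'],s['opening'])
cv2.imwrite('pics/g1c.png',np.hstack([cv2.resize(c['pixels'],(480,360)),cv2.resize(d['pixels'][140:260,220:320],(300,360),interpolation=2)]))
E
```

```text
[ 0.47112299 -0.01999992  0.17654533] [-0.89658921  0.21805166 -1.87230115] 0.03220555347511744
```

View pics/g1c.png

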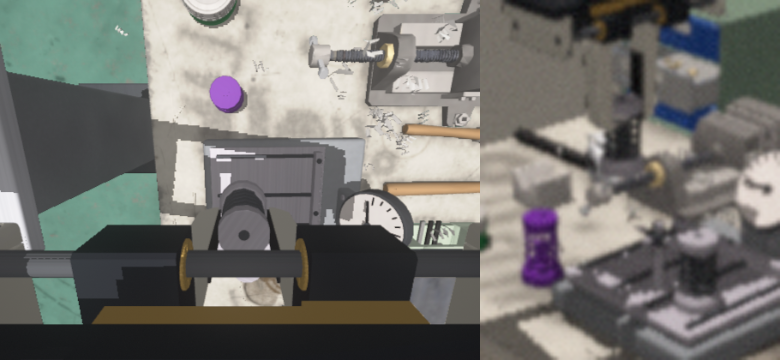

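The left spring is held upright and clear of the plate: weight is about 1.7 N and the cap is centred between the pads at wrist pixel (284,275). All ten pictures are now used, so the remaining checks are numeric. First, clearance to the feeder plate near the tray.

```bash
python3 - <<'E'
from h import *
a,b=load('s0'),load('t0')
X=tri((b,*T(513,270)),(a,*S(445,284)));print(X.round(3),proj(a,X),S(445,284))
print(atz(b,*T(513,270),.08),atz(b,*T(541,342),.04),atz(b,*T(541,342),.0))
E
```

```text
[ 0.518 -0.24   0.079] [342.64637943 240.96817563] (343.6666666666667, 240.73333333333335)
[ 0.51614353 -0.23830786  0.08      ] [ 0.48071664 -0.26119886  0.04      ] [ 0.48652747 -0.2700891   0.        ]
```

{"name": "play_rows", "arguments": {
  "deltas": [-30,-7,0,0,25,-38,-9,0,0,25,-38,-9,0,0,25,-38,-9,0,0,25,-38,-9,0,0,25,-38,-9,0,0,25,-38,-9,0,0,25,-25,-7,0,0,25,-8,-2,0,0,25,0,0,0,0,25]
}}

```text
t: 15.35
tool_pos: [0.3995, -0.3121, 0.1749]
orientation: [-2.224, -2.215, 0.0]
force: [0.2, -0.4, -1.9]
opening: 0.0319
gripper_force: 20.0
```

{"name": "play_rows", "arguments": {
  "deltas": [0,3,20,0,25,0,0,30,0,25,0,0,30,0,25,0,0,20,0,25,0,0,12,0,25,0,0,5,0,25,0,0,3,0,25,0,0,0,0,25,0,0,0,0,25]
}}

```text
t: 16.1
tool_pos: [0.4049, -0.3114, 0.0579]
orientation: [2.22, 2.22, 0.0]
force: [0.6, -0.0, -0.7]
opening: 0.0323
gripper_force: 20.0
```

{"name": "play_rows", "arguments": {
  "deltas": [0,0,2,0,25,0,0,2,0,25,0,0,2,0,25,0,0,1,0,25,0,0,0,0,25,0,0,0,0,25,0,0,0,0,25]
}}

```text
t: 16.68
tool_pos: [0.4039, -0.311, 0.0496]
orientation: [-2.222, -2.221, -0.0]
force: [0.6, 0.6, -1.5]
opening: 0.0321
gripper_force: 20.0
```

{"name": "play_rows", "arguments": {
  "deltas": [0,0,2,0,25,0,0,1.5,0,25,0,0,1,0,25,0,0,0,0,25,0,0,0,0,25,0,0,0,0,25]
}}

```text
t: 17.18
tool_pos: [0.4039, -0.311, 0.0452]
orientation: [2.222, 2.221, -0.0]
force: [0.5, 0.7, 0.2]
opening: 0.0322
gripper_force: 20.0
```

{"name": "play_rows", "arguments": {
  "deltas": [0,0,0.4,0,25,0,0,0,0,25,0,0,0,0,36,0,0,0,0,42,0,0,0,0,50,0,0,0,0,55,0,0,0,0,55,0,0,0,0,55,0,0,0,0,55]
}}

```text
t: 17.93
tool_pos: [0.4039, -0.3109, 0.0446]
orientation: [-2.222, -2.221, 0.0]
force: [-0.0, -0.1, -0.4]
opening: 0.0549
gripper_force: 0.0
```

{"name": "play_rows", "arguments": {
  "deltas": [0,0,-10,0,55,0,0,-20,0,55,0,0,-30,0,55,0,0,-30,0,55,0,0,-20,0,55,30,0,0,0,0,38,0,0,0,0,38,0,0,0,0,0,0,0,0,0]
}}

```text
t: 18.68
tool_pos: [0.4039, -0.2, 0.1552]
orientation: [-2.218, -2.223, -0.003]
force: [-0.0, -0.7, -0.7]
opening: 0.0328
gripper_force: 0.0
```

```bash
python3 - <<'E'
from h import *
d=shot('scene','a1');t=shot('top','a1t');w=shot('wrist','a1w');s=robot.read_state();print(s['tool_pos'],s['force'],s['opening'])
def hole(d,X,r=9):
    # darkest blob near predicted cap centre (dark hole in bright cap)
    p=proj(d,X);u,v=np.round(p).astype(int);g=cv2.cvtColor(d['pixels'],cv2.COLOR_BGR2GRAY)[v-r:v+r+1,u-r:u+r+1];return p.round(1),(u-r,v-r),g
for X in((.404,-.311,.067),(.477,-.1095,.104)):
    p,o,g=hole(d,X);print(p,o);print(g[::1,::1])
E
```

```text
[ 0.4043491  -0.20501648  0.15551032] [ 0.53526966 -1.10751454  0.14479632] 0.021134260898974837
[331.8 275.6] (np.int64(323), np.int64(267))
[[ 51  47  49  47  54  52  52  53  52  51  52  56  56  56  57  57  62  66
   73]
 [ 53  55  48  50  51  50  47  54  54  54  55  57  60  59  61  59  65  62
   66]
 [ 59  56  54  52  55  53  53  50  53  56  57  61  61  62  61  57  61  59
   61]
 [ 59  59  53  54  57  53  57  59  61  61  57  59  60  66  66  64  60  58
   55]
 [ 55  59  61  62  74  88  93 101  98  93  92  83  79  69  57  59  55  60
   56]
 [ 61  58  76 103 127 151 158 158 156 156 150 139 128 108  82  66  64  62
   67]
 [ 66  82 121 151 165 180 184 182 183 181 180 178 171 158 138 105  80  71
   69]
 [ 83 114 158 178 181 187 186 182 174 171 179 184 188 184 175 152 114  89
   83]
 [ 93 140 176 185 184 186 179 163 142 134 157 179 186 192 186 177 150 124
  102]
 [ 92 141 175 183 183 185 178 156 129 127 150 178 188 188 194 185 169 139
  117]
 [ 82 120 164 180 184 184 183 173 164 162 172 185 189 190 192 186 164 122
  103]
 [ 69  93 133 165 179 183 177 182 183 183 186 183 185 190 186 170 1
[... 1466 characters left out ...]
 112 110 114 126 169 182 186 183 173 167 171
  160]
 [162 142 110 103 104 109 114 112 107 110 130 171 179 173 162 144 125 140
  150]
 [158 159 122 100  99 104 114 111 110 111 123 149 156 139 124 108  96 103
  109]
 [170 169 139 115  96 100 105 105 108 109 104 115 114 102  90  85  91  98
   96]
 [185 178 166 132  92  84  90  97 106 105 101  99  94  87  80  79  99 107
  104]
 [188 188 172 122  72  65  80  83  92 104 110 112 100  79  67  80 132 141
  127]
 [188 183 162 109  57  51  53  56  62  81 116 130 100  71  58  95 155 172
  165]
 [173 148 120  82  53  60  48  40  43  60  81  96  73  51  54  97 165 183
  184]
 [120  99  75  58  64  83  72  42  40  38  45  50  46  45  48  98 169 187
  183]]
```

The cap stands in the tray exactly where predicted: scene pixel (331.5,275.5) for a cap top at z = 67 mm. Next is the push on the right spring.

{"name": "play_rows", "arguments": {
  "deltas": [32,4,0,0,0,32,4,0,0,0,28,4,0,0,0,0,0,20,0,0,0,0,30,0,0,0,0,25,0,0,0,0,15,0,0,0,0,0,0,0,0,0,0,0,0]
}}

```text
t: 19.58
tool_pos: [0.4155, -0.1137, 0.0644]
orientation: [-2.222, -2.218, 0.001]
force: [-0.4, -0.9, 0.2]
opening: 0.0005
gripper_force: 0.0
```

{"name": "play_rows", "arguments": {
  "deltas": [4,0,7,0,0,0,0,8,0,0,0,5,0,0,0,0,0,0,0,0,0,0,0,0,0]
}}

```text
t: 20.0
tool_pos: [0.4216, -0.1091, 0.0501]
orientation: [2.221, 2.221, 0.0]
force: [0.4, 0.2, -0.3]
opening: 0.0007
gripper_force: 0.0
```

{"name": "play_rows", "arguments": {
  "deltas": [0,4,0,0,0,0,4,0,0,0,0,4,0,0,0,0,4,0,0,0,0,4,0,0,0,0,4,0,0,0,0,4,0,0,0,0,0,0,0,0]
}}

```text
t: 20.67
tool_pos: [0.4497, -0.109, 0.0497]
orientation: [2.222, 2.221, 0.0]
force: [-0.7, 1.0, 0.3]
opening: 0.0003
gripper_force: 0.1
```

{"name": "play_rows", "arguments": {
  "deltas": [0,4,0,0,0,0,4,0,0,0,0,4,0,0,0,0,4,0,0,0,0,4,0,0,0,0,4,0,0,0,0,4,0,0,0,0,4,0,0,0,0,4,0,0,0,0,3,0,0,0]
}}

```text
t: 21.5
tool_pos: [0.4885, -0.109, 0.0497]
orientation: [2.222, 2.221, 0.0]
force: [-1.5, -0.4, -0.2]
opening: 0.0005
gripper_force: 0.4
```

{"name": "play_rows", "arguments": {
  "deltas": [0,1,0,0,0,0,1,0,0,0,0,1,0,0,0,0,0,0,0,0,0,0,0,0,0]
}}

```text
t: 21.92
tool_pos: [0.491, -0.109, 0.0496]
orientation: [2.222, 2.221, 0.0]
force: [-0.0, 0.6, 0.3]
opening: 0.0003
gripper_force: 0.2
```

{"name": "play_rows", "arguments": {
  "deltas": [0,1,0,0,0,0,1,0,0,0,0,1,0,0,0,0,1,0,0,0,0,0,0,0,0,0,0,0,0,0]
}}

```text
t: 22.42
tool_pos: [0.4951, -0.109, 0.0497]
orientation: [2.222, 2.221, 0.0]
force: [-0.3, -0.7, 0.0]
opening: 0.0003
gripper_force: 0.2
```

{"name": "play_rows", "arguments": {
  "deltas": [0,1,0,0,0,0,1,0,0,0,0,0,0,0,0,0,0,0,0,0]
}}

```text
t: 22.75
tool_pos: [0.4971, -0.109, 0.0496]
orientation: [2.222, 2.221, 0.0]
force: [-0.3, -0.2, 0.6]
opening: 0.0004
gripper_force: 0.3
```

{"name": "play_rows", "arguments": {
  "deltas": [0,1,0,0,0,0,0.5,0,0,0,0,0,0,0,0,0,0,0,0,0]
}}

```text
t: 23.08
tool_pos: [0.4986, -0.109, 0.0496]
orientation: [2.222, 2.221, 0.0]
force: [-1.0, 0.7, -0.5]
opening: 0.0004
gripper_force: 0.3
```

{"name": "play_rows", "arguments": {
  "deltas": [0,0.7,0,0,0,0,0.5,0,0,0,0,0,0,0,0,0,0,0,0,0]
}}

```text
t: 23.42
tool_pos: [0.4998, -0.109, 0.0497]
orientation: [2.222, 2.221, 0.0]
force: [-1.4, 0.0, 0.0]
opening: 0.0002
gripper_force: 0.3
```

{"name": "play_rows", "arguments": {
  "deltas": [0,0.7,0,0,0,0,0.5,0,0,0,0,0,0,0,0,0,0,0,0,0]
}}

```text
t: 23.75
tool_pos: [0.501, -0.109, 0.0496]
orientation: [2.222, 2.221, 0.0]
force: [-1.5, 0.0, -0.7]
opening: 0.0001
gripper_force: 0.3
```

```bash
python3 - <<'E'
from h import *
d=shot('scene','p1');s=robot.read_state();print(s['tool_pos'],s['force'])
for x in(.53,.535,.54):print(x,proj(d,(x,-.1095,.104)).round(1))
u,v=np.round(proj(d,(.535,-.1095,.104))).astype(int);print(u-10,v-6);print(cv2.cvtColor(d['pixels'],6)[v-6:v+6,u-10:u+12])
E
```

```text
[ 0.50101046 -0.10900446  0.04966707] [-0.3566133   0.03959584  0.24353233]
0.53 [307.1 212.2]
0.535 [308.5 211.6]
0.54 [309.9 211. ]
299 206
[[ 62  56  32  20  18  21  16  22  21  32  48  64  89 124 158 180 194 210
  200 170 139 128]
 [ 59  61  33  13  18  20  18  30  54  91 119 139 176 191 206 216 218 205
  170 141 128 126]
 [ 61  52  30  23  21  24  33  57 103 154 177 183 199 210 218 221 212 176
  141 125 126 127]
 [ 58  41  30  33  48  59  66  90 114 138 155 160 170 191 206 210 198 153
  127 125 124 123]
 [ 76  54  52  65  83  91  94  99  97  93 100 100 116 133 153 168 162 133
  123 127 126 123]
 [ 97  91  88  97 102 108 112 107  83  70  63  69  76  87 100 113 118 126
  125 124 127 126]
 [109 103 107 109 111 111 113 109  84  70  64  68  74  76  79  83  94 114
  127 125 120 112]
 [109 109 106 108 109 111 110 103  89  80  80  76  77  81  77  82  93 113
  118 111 103  85]
 [112 105  88  99 109 112 108 100  90  88  81  88  82  85  90  83  86 101
   96  82  66  52]
 [108 100  86  97 109 110 107 102  93  91  92  92  87  89  87  77  71  71
   60  54  42  36]
 [105 100  84  96 110 112 106  97  94  89  90  88  85  83  81  68  54  45
   46  47  51  52]
 [105 102  85 100 107 111 109  94  80  71  74  70  72  64  60  51  49  54
   52  64  68  67]]
```

{"name": "play_rows", "arguments": {
  "deltas": [0,0.7,0,0,0,0,0.7,0,0,0,0,0,0,0,0,0,0,0,0,0]
}}

```text
t: 24.13
tool_pos: [0.5024, -0.109, 0.0496]
orientation: [2.222, 2.221, 0.0]
force: [-0.8, -0.1, -0.4]
opening: 0.0003
gripper_force: 0.3
```

{"name": "play_rows", "arguments": {
  "deltas": [0,0.7,0,0,0,0,0.5,0,0,0,0,0,0,0,0,0,0,0,0,0]
}}

```text
t: 24.47
tool_pos: [0.5036, -0.109, 0.0496]
orientation: [2.222, 2.221, 0.0]
force: [-1.9, -0.4, 0.2]
opening: 0.0007
gripper_force: 0.3
```

{"name": "play_rows", "arguments": {
  "deltas": [0,0.7,0,0,0,0,0.7,0,0,0,0,0,0,0,0,0,0,0,0,0]
}}

```text
t: 24.8
tool_pos: [0.505, -0.109, 0.0496]
orientation: [2.222, 2.221, -0.0]
force: [-1.1, -0.6, -0.3]
opening: 0.0005
gripper_force: 0.3
```

{"name": "play_rows", "arguments": {
  "deltas": [0,0.7,0,0,0,0,0.7,0,0,0,0,0,0,0,0,0,0,0,0,0]
}}

```text
t: 25.13
tool_pos: [0.5064, -0.109, 0.0496]
orientation: [2.222, 2.221, 0.0]
force: [-0.9, 0.6, -0.3]
opening: 0.0003
gripper_force: 0.3
```

```bash
python3 - <<'E'
from h import *
d=shot('wrist','p2');s=robot.read_state();print(s['tool_pos'])
p=proj(d,(.540,-.1095,.104));print(p,proj(d,(.535,-.1095,.104)))
g=cv2.cvtColor(d['pixels'],6);u,v=np.round(p).astype(int)
print(u-60,v-60);print(g[v-60:v+60:5,u-60:u+60:5])
E
```

```text
[ 0.50637704 -0.10902516  0.04963741]
[362.71940723 311.48910782] [350.97052983 311.5038704 ]
303 251
[[105 105  78  52  51  48  54  50  44  47  46  48  98  82 103 111 111  96
   88  88  90  89  88  89]
 [104 104  61  53  48  49  44  49  51  49  49  50  47  82 105 112 110  95
   87  87  87  88  89  89]
 [104 104 104  46  50  48  49  39  45  51  51  50  49  45 106 112 109  88
   87  86  88  89  89  89]
 [ 31  30  31  30  30  29  29  29  28  29  29  30  30  29  29  31  31  31
   87  88  88  88  88  89]
 [ 30  29  30  29  30  29  29  29  29  29  28  28  28  29  30  30  30  30
   34  89  88  89  87  87]
 [ 30  29  30  29  29  28  29  28  29  28  27  28  29  28  28  29  29  30
   31  48  88  87  88  87]
 [ 29  29  29  29  28  28  28  28  29  28  28  28  28  29  28  28  30  30
   29  30  70  88  87  87]
 [ 28  28  29  27  28  29  27  27  28  26  28  27  27  28  28  29  29  29
   30  30  30  85  86  87]
 [ 28  29  28  27  26  27  28  26  27  26  27  26  28  27  28  28  29  29
   29  30  31  33  72  74]
 [ 32  33  32  30  29  31  31  29  31  31  29  30  30  30  31  31  31  33
   32  34  34  
[... 726 characters left out ...]
31  31  32  31  31  31  32  30  31  31  32  32  33  32  34  34  35
   35  37  39  39 218 216]
 [ 32  31  32  32  31  30  31  31  31  31  32  31  32  32  33  34  35  35
   37  38  38  39 217 223]
 [ 32  33  31  31  31  31  30  32  31  32  32  31  32  33  34  34  34  35
   35  36  39  40 217 223]
 [ 70  70  70  69  69  69  69  69  68  69  68  69  69  70  70  70  71  72
   71  71  72  73 221 224]
 [ 76  75  75  75  75  76  75  75  74  75  74  75  76  75  75  76  77  77
   77  78  78  79 196 223]
 [ 75  75  75  75  75  75  75  75  75  75  75  75  75  76  75  76  76  77
   77  77  78  78  79 224]
 [ 75  75  75  75  75  75  75  75  75  75  75  75  75  75  75  75  76  76
   76  77  78  78  78 128]]
```

{"name": "play_rows", "arguments": {
  "deltas": [0,1,0,0,0,0,1,0,0,0,0,0,0,0,0,0,0,0,0,0]
}}

```text
t: 25.52
tool_pos: [0.5084, -0.109, 0.0496]
orientation: [-2.222, -2.221, -0.0]
force: [-1.0, 0.0, -0.1]
opening: 0.0003
gripper_force: 0.3
```

{"name": "play_rows", "arguments": {
  "deltas": [0,1,0,0,0,0,1,0,0,0,0,0,0,0,0,0,0,0,0,0]
}}

```text
t: 25.85
tool_pos: [0.5096, -0.1089, 0.0494]
orientation: [-2.221, -2.22, 0.002]
force: [-4.6, 0.8, 1.8]
opening: 0.0006
gripper_force: 2.5
```

{"name": "play_rows", "arguments": {
  "deltas": [0,-1,0,0,0,0,-4,0,0,0,0,-15,0,0,0,0,-25,0,0,0,0,-15,-10,0,0,0,0,-35,0,0,0,0,-40,0,0,0,-30,-40,0,0,0,-35,-30,0,0,0,0,0,0,0]
}}

```text
t: 26.68
tool_pos: [0.3943, -0.1102, 0.2032]
orientation: [2.213, 2.212, 0.007]
force: [1.0, 0.0, 0.7]
opening: 0.0006
gripper_force: 0.0
```

```bash
python3 - <<'E'
from h import *
d=shot('scene','f1');t=shot('top','f1t');w=shot('wrist','f1w');s=robot.read_state();print(s['tool_pos'],s['force'])
def hole(d,X,r,lo):
    p=proj(d,X);u,v=np.round(p).astype(int);g=cv2.cvtColor(d['pixels'],6)[v-r:v+r+1,u-r:u+r+1].astype(float)
    m=(g>lo).astype(np.uint8);n,l,st,c=cv2.connectedComponentsWithStats(m);k=1+np.argmax(st[1:,4]);return p.round(1),(c[k]+[u-r,v-r]).round(1),st[k].tolist()
for x in(.53,.535,.54):print(x,proj(d,(x,-.1095,.104)).round(1),proj(t,(x,-.1095,.104)).round(1))
for dd in(d,t):
    u,v=np.round(proj(dd,(.535,-.1095,.104))).astype(int);print(u-12,v-9);print(cv2.cvtColor(dd['pixels'],6)[v-9:v+9,u-12:u+13])
# needle & mark change check
for f in('s0',):
    o=load(f);df=cv2.absdiff(o['pixels'],d['pixels']).max(2);n,l,st,c=cv2.connectedComponentsWithStats((cv2.GaussianBlur(df,(3,3),0)>40).astype(np.uint8));print([x.tolist() for x in st[1:] if x[4]>12])
E
```

```text
[ 0.39415951 -0.10914569  0.19550056] [-0.45361969  0.4084777  -1.02374934]
0.53 [307.1 212.2] [329.9 207.6]
0.535 [308.5 211.6] [329.8 205.5]
0.54 [309.9 211. ] [329.8 203.4]
297 203
[[ 98 100  96  99  98 102 102 108 148 205 220 213 201 195 196 192 173 125
   87 114 173 213 220 220 220]
 [ 99 100 103 104 109 114 118 129 163 209 220 220 216 216 216 215 202 158
  138 154 200 216 219 219 218]
 [101 108 116 123 125 126 133 138 171 208 220 222 220 218 217 217 216 200
  194 199 213 220 219 219 220]
 [111 119 132 136 131 131 123 128 173 210 221 221 221 220 217 218 218 218
  217 218 219 221 217 218 221]
 [125 128 130 125 118 111  99 106 161 209 221 220 219 219 220 216 221 221
  221 218 216 219 220 221 222]
 [125 117 113 105 101  93  90 101 142 200 215 218 216 216 215 214 219 217
  221 220 217 215 218 221 220]
 [108  98  91  99 110 119 125 137 156 191 202 203 200 203 204 205 209 213
  217 218 219 218 221 219 219]
 [ 91  93 109 119 130 130 148 169 178 186 189 186 182 180 184 190 194 196
  205 215 219 220 220 220 215]
 [107 114 143 146 144 140 156 179 185 186 180 169 149 146 161 181 188 188
  
[... 3117 characters left out ...]
, 88, 30, 17, 233], [244, 96, 41, 10, 281], [50, 103, 5, 7, 20], [241, 108, 42, 13, 288], [26, 116, 7, 5, 22], [222, 125, 85, 35, 1385], [263, 129, 4, 5, 14], [22, 131, 82, 86, 3675], [107, 136, 13, 63, 486], [0, 140, 24, 33, 501], [32, 145, 50, 14, 239], [31, 146, 17, 6, 36], [269, 170, 6, 7, 30], [259, 176, 15, 16, 192], [0, 207, 8, 5, 26], [260, 209, 17, 25, 307], [305, 211, 7, 5, 17], [266, 215, 53, 38, 770], [288, 216, 10, 6, 32], [262, 243, 6, 4, 19], [271, 244, 46, 16, 163], [232, 253, 32, 9, 128], [249, 258, 75, 24, 908], [325, 272, 15, 11, 125], [324, 284, 15, 15, 185], [38, 288, 7, 4, 16], [78, 291, 91, 44, 758], [6, 293, 60, 50, 1310], [323, 297, 12, 6, 30], [129, 322, 19, 9, 70]]
```

```bash
python3 -c "
from plant import robot
print(robot.close_job())"
```

```text
the job is handed in; nothing more can be done
None
```

The job is handed in: the left spring read about 9.5 N and stands upright in the grey tray, and the right read about 14 N and was pushed along its lane until it met the rear stop; those final positions come from force and pixel readings, as the picture allowance was used up.

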